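# Raise a utensil ladder one rung and lock it on its gravity catch

### The arm

A 6-joint arm with a two-finger parallel gripper is mounted at the origin on the work surface. World frame = base frame: x ahead of the robot, y to its left, z up, the work surface at z = 0. Lengths are in mm, angles in rad, forces in N, time in s.
With the tool pointing down it reaches from about 425 to 950 mm from the base axis. Payload 14.7 kg.
Tool frame: the origin (TCP) lies on the centre line of the jaws, within the pads' length; the fingertips stand 8 mm ahead of it and the grasp point (between the pads) lies 11 mm behind it; z points along the fingers, y is the line along which they close (so a half turn about z gives the same grasp; the last joint's range is limited). The gripper opens to 85 mm and grips with 20 to 120 N. Pads are 22 mm wide; open, the fingers measure 114 mm over their backs; the gripper's body (76 mm by 85 mm) begins 54 mm behind the grasp point. The pads swing forward as they close: fully open they stand 13 mm farther back than shut.
Start: joints at [1.275, 0.48, 1.596, -0, 1.065, -0.047], TCP at [160.032, 629.986, 239.297] pointing down, gripper open.
Joint ranges: [-2.75, 2.75], [-0.82, 2.05], [0.23, 2.67], [-1.56, 4.7], [0.09, 2.69], [-2.92, 2.92]. Speed limits (rad/s): [1.89, 1.89, 2.39, 3.01, 3.01, 3.01].

### API

Orientations are given as a rotation vector (axis times angle).
In Python, from plant import manip gives the robot as it stands.
- The arm moves only by the tool apply_moves, never from a script. Its argument "commands" is a list of rows, each an object of numbers: "dx", "dy", "dz": the shift along the world's x, y, z in cm; "rx", "ry", "rz": the turn, a rotation vector about the world's x, y, z in degrees; "grip": the finger opening in cm, from 0 to 8.54. A call has 1 to 8 rows; each row shifts and turns the commanded pose from where the row before left it; what a row does not reach is not made up. A row lasts 1/8 s, in which the tool goes at most 62.5 mm and 10.7 degrees, less where a joint would pass 70% of its speed; a pose out of reach is approached as far as the arm can. A call is refused whole if a number of a shift passes 6.25 or a number of a turn 10.7, either way. A call with a gripper value outside its range is refused whole. The fingers move at their own pace and stop on an object; "newtons" is the grip in N (left out, the last holds). Time passes only in rows, so rows that do not move let the fingers close. It gives the time, the measured TCP pose, the force, the opening and the grip force at its end, in the units of the state.
- manip.read_state(): the state, without advancing time (a new reading comes with each control period).
- manip.read_camera(name): name is "side" or "top"; returns the picture (384x512x3 uint8, red, green, blue); there is no depth.
- manip.get_calibration(name): a dict with "camera_matrix" (3x3 intrinsics, pixels), "eye" and "orientation" of the camera in the world. Camera axes: x right, y down, z forward; pixel columns grow to the right and rows downward; lengths in mm; the calibration is good to about 2 mm. A picture is of the moment at which its call begins. get_calibration takes no time and is no camera call.
- manip.close_job(): hands the job in; it is judged then, once.
The state is a dict: "time_s": time; "qpos": joint angles; "joint_vel": joint speeds; "joint_torque": joint torques, N m; "tool_pos": TCP position; "tool_rot": TCP orientation; "contact_force": force on the tool from outside, world axes, zero at the start; "moment": the same for the moment, N m; "opening": opening from 0.0 (shut) to 1.0 (fully open); "grip_force": force on a finger pad.
Only numpy, scipy, OpenCV 4.12 (cv2) and the standard library are available. Lean on these libraries where they do the work, as an engineer would, in place of code of your own. Each camera call takes 0.05 s, during which the arm holds its last target. There are 200 camera calls.

### The job

Raise the sliding ladder of the bamboo utensil stand by one rung: lift it by its wooden top bar until the orange catch has dropped in under the yellow rung, then lower it gently, without letting it drop, until that rung sits on the catch. Once it sits, lean on the ladder downwards with about one kilogram for a moment (never more than one and a half) to prove that it is locked, then let go, leaving it standing on the catch and everything else on the shelf undisturbed.

Things in the scene. Friction and masses are not known exactly. Their poses are not given: they have to be found in the camera images.
- tower: Fixed bamboo stand: base 120 (x) x 130 (y) x 10 mm and two grooved uprights, tops 150 mm above the underside, in whose grooves the ladder's rails slide up and down (1.5 mm play each way). Origin: centre of the base's underside, on the shelf; z up, x level and square to the ladder's plane, y along the rungs. Any yaw within about 0.45 rad. A post on its +x side carries the catch.
- catch_mid (a point): The catch: orange gravity pawl 28 mm wide, 8 mm thick, on a pin along y. Level, it reaches from the pin 32 mm towards the tower's -x, across the rungs' path. This point, fixed on the tower at x = 26, z = 130 mm, is the MIDDLE of the pin's range: the clamp was set by hand, so the real pin is up to 15 mm higher or lower, new each time, and not reported.
- base_top (a point): Centre of the top of the tower's base, where the ladder's foot stands at the start. How the catch works: gravity holds it level on a stop. A rising rung swings it up aside; once the rung's centre is about 28 mm above the pin it falls back by itself. A rung lowered on the level pawl stops with its centre 9 mm above the pin. The catch needs no touching.
- post_top (a point): Top of the fixed post, tower x = 42, z = 102 mm, on which the catch's black clamp and rubber cushion stand. The cushion sinks about 0.15 mm per newton and springs back; more than 20 N on the catch overloads it.
- section: Loose sliding ladder in the tower's grooves, about 0.36 kg (0.8 to 1.25 times that): two aluminium rails 12 x 10 x 192 mm, 76 mm apart; three rungs along y, 10 mm in diameter, centres 36, 92 (yellow) and 148 mm above its foot; cedar top bar. Origin: centre of its foot, axes as the tower's. At the start the yellow rung is below the catch, the top rung above it.
- rung (a point): Centre of the yellow-sleeved rung, 10 mm in diameter, 66 mm long between the rails. It sits on the catch with the ladder raised by 22 to 52 mm from its start, depending on the catch's setting. For the catch to drop in under it the ladder must first go up by as much as 72 mm; beyond 92 mm the lowest rung could pass too.
- grip_bar (a point): Centre of the cedar top bar by which the ladder is lifted: 14 mm thick (section x), 110 mm long (section y), 18 mm high, 200 mm above the section's foot. Nothing of the tower within 50 mm below its centre, except for two small hooks at 47 mm either side on its -x face. Grip it from above at mid-length, fingers closing along the section's x.
- organiser: Bystander: fixed bamboo organiser 160 x 190 x 130 mm with two sliding drawers facing its own -x (turned away from the robot), small knobs. Origin: centre of its underside.
- organiser_drawer0 (a joint): Upper drawer of the organiser: 0 shut, grows as it slides open (m). Shut at the start; leave shut.
- organiser_drawer1 (a joint): Lower drawer, likewise.
- bowl: Bystander: matte black ceramic bowl, 124 mm across, 55 mm high. Origin: centre of its underside.
- jar: Bystander: empty clear plastic screw-top jar without its lid, 72 mm across, 100 mm high. Origin: centre of its underside.
- spoon: Bystander: stainless slotted spoon lying flat, about 270 mm long and 4 mm thick, along its own x (head at +x). Origin: on the shelf near its middle.
Things that resemble listed ones, but are neither listed nor needed, are in the scene too. What is shaped like the section but green or turquoise is not meant.

How it is judged (in metres and radians):
On the way, in this order (a step that is already met when the one before it is completed fails the run):
1. the ladder is raised more than 37 mm off the tower's base (z of section in the frame of tower above 0.047 m), for 0.1 s.
2. the yellow rung, seated on the catch, is pressed down on it with more than 9 N for 0.3 s (contact force between section_c0 and tower above 9 N and z of section in the frame of tower between 0.027 and 0.066 m), for 0.3 s.
At the end, for the whole second after the job is handed in: The ladder stands in the tower, upright within 0.06 rad and at rest, its foot 29 to 65 mm above the tower's origin (raised 19 to 55 mm), the yellow rung bearing on the catch with more than 1 N, and the gripper off it (z of section in the frame of tower between 0.029 and 0.065 m and contact force between section_c0 and tower above 1 N and angle between section's own z axis and vertical below 0.06 rad and linear speed of section below 0.02 m/s and contact force between the fingers and section below 0.1 N); the robot touches nothing.
It fails at once if the yellow rung loads the catch with more than 20 N (contact force between section_c0 and tower above 20 N).
It fails at once if the ladder is dropped (moves faster than 0.25 m/s with no finger on it) (linear speed of section above 0.25 m/s and contact force between the fingers and section below 0.1 N).
It fails at once if the bowl, jar or spoon is shifted by more than 20 mm (distance of any of bowl, jar, spoon from where it was at the start of the episode above 0.02 m).
It fails at once if a drawer is pulled open by more than 15 mm (value of joint any of organiser_drawer0, organiser_drawer1 above 0.015 m).
It also fails if it takes over 48 s, if anything falls off the work surface, if the arm or the gripper's body presses on something with over 40 N, if the wrist force passes 120 N, or if a joint passes its speed limit or range.

## Working session

There is one attempt and no reset: what is moved stays moved. The work goes in short steps, Python scripts to look and compute and a tool call to move; the robot and the scene stay as the last step left them, time stands still between calls to the robot, and variables do not carry over. Pictures are saved under pics/ and viewed, at most 10 in all, crops included, and the job is handed in when it is done.

Besides the shell and the picture viewer there is one more tool, called after "Emit:" as name([rows], argument=value, ...), one row to a line, values as JSON. apply_moves: Moves the arm, as the interface text tells. Its arguments: {"type":"object","properties":{"commands":{"type":"array","items":{"type":"object","properties":{"dx":{"type":"number"},"dy":{"type":"number"},"dz":{"type":"number"},"rx":{"type":"number"},"ry":{"type":"number"},"rz":{"type":"number"},"grip":{"type":"number"}}}},"newtons":{"type":"number"}},"required":["commands"]}

```bash
mkdir -p pics; python3 - <<'E'
from plant import manip
import cv2,numpy as np
for n in("side","top"):
    im=manip.read_camera(n); cv2.imwrite(f"pics/{n}0.png",im[:,:,::-1])
    print(manip.get_calibration(n))
s=manip.read_state();print(s)
E
```

```text
{'camera_matrix': array([[357.75923322,   0.        , 260.01809772],
       [  0.        , 357.75923322, 192.73335697],
       [  0.        ,   0.        ,   1.        ]]), 'eye': array([ 794.49752513, -644.22968484, 1077.13308433]), 'orientation': array([-2.40925508, -0.57685177,  0.21346763])}
{'camera_matrix': array([[370.54803946,   0.        , 255.83131344],
       [  0.        , 370.54803946, 195.81178169],
       [  0.        ,   0.        ,   1.        ]]), 'eye': array([ 288.19040831,    8.39294656, 1110.80736983]), 'orientation': array([-2.12550639,  2.11331942, -0.13983253])}
{'time_s': 0.1, 'qpos': array([ 1.27540533e+00,  4.80754211e-01,  1.59677661e+00, -7.78830425e-05,
        1.06511796e+00, -4.66181839e-02]), 'joint_vel': array([-0.00047834, -0.00193338, -0.00082678,  0.00043375,  0.00223205,
       -0.00074128]), 'joint_torque': array([ 1.07000658e-03, -9.52270389e+01, -4.31032133e+01,  1.74963361e-04,
        5.32216320e-03,  7.33308889e-05]), 'tool_pos': array([159.953723  , 629.65411146, 238.75901331]), 'tool_rot': array([-3.89691659e-01, -3.11721584e+00,  1.65291852e-03]), 'contact_force': array([ 0.31473153,  0.8207425 , -0.07839298]), 'moment': array([-0.08294389,  0.00213074,  0.02420706]), 'grip_force': 0.0, 'opening': 1.0001212054063118}
```

View pics/side0.png

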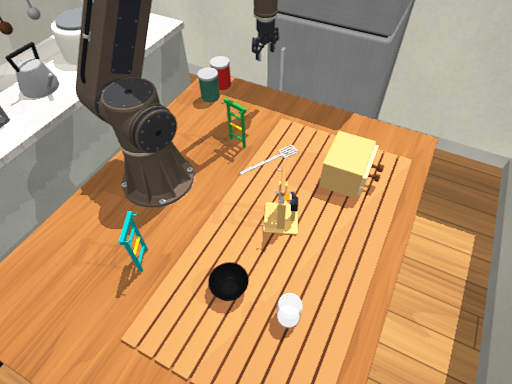

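View pics/top0.png

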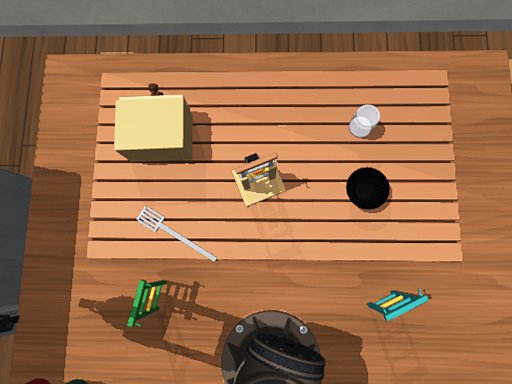

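Three things look like the ladder. They are a green one at top (147,300) and side (236,122), a turquoise one at top (398,302) and side (134,243), and the bamboo stand at top (258,178) and side (283,208). I choose the bamboo stand because it has the orange catch, black clamp and cedar bar. I'll check it in a close crop.

```bash
python3 - <<'E'
import cv2,numpy as np
a=cv2.imread("pics/top0.png")[140:215,220:310];b=cv2.imread("pics/side0.png")[155:245,245:315]
f=lambda i,k:cv2.resize(i,None,fx=k,fy=k,interpolation=cv2.INTER_CUBIC)
A=f(a,5);B=f(b,5)
c=np.zeros((450,800,3),np.uint8);c[:A.shape[0],:450]=A;c[:450,450:800]=B
cv2.imwrite("pics/crop0.png",c)
E
```

```text
(no output)
```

View pics/crop0.png

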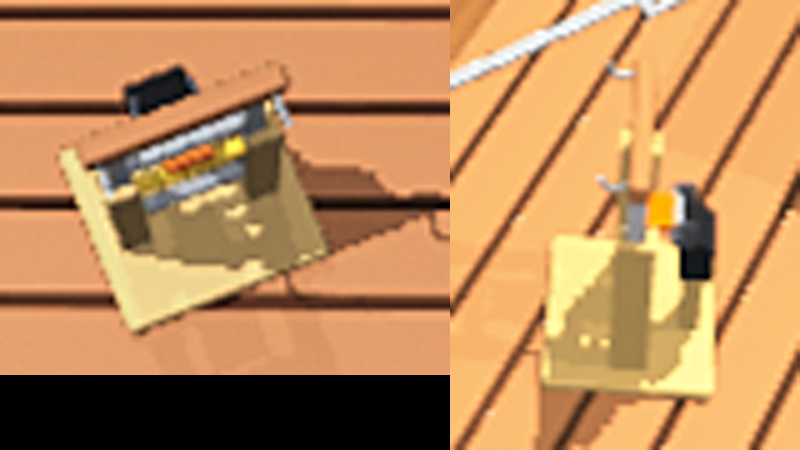

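The crop confirms the choice: bamboo base, orange pawl, black clamp and cedar bar. The bar runs in the top view from about (236,172) to (277,154). The base corners are at (232.5,170), (246,206) and (285,190).

```bash
cat > h.py <<'E'
import numpy as np
from plant import manip
from scipy.spatial.transform import Rotation as R
def ray(n,uv):
    c=manip.get_calibration(n);d=R.from_rotvec(c['orientation']).as_matrix()@np.linalg.inv(c['camera_matrix'])@[uv[0],uv[1],1.]
    return c['eye'],d
def onz(n,uv,z):
    e,d=ray(n,uv);return e+d*(z-e[2])/d[2]
def pix(n,p):
    c=manip.get_calibration(n);q=c['camera_matrix']@(R.from_rotvec(c['orientation']).as_matrix().T@(np.array(p)-c['eye']));return q[:2]/q[2]
E
python3 - <<'E'
from h import *
T=lambda x,y:(x/5+220-.4,y/5+140-.4)
S=lambda x,y:((x-450)/5+245-.4,y/5+155-.4)
f=lambda v:np.round(v,1)
A,B,C=[onz("top",T(*p),10) for p in[(62,150),(132,332),(326,250)]]
print(f(A),f(B),f(C),np.linalg.norm(A-B),np.linalg.norm(B-C))
print("centre",f((A+C)/2),np.arctan2(*(A-B)[[1,0]]),np.arctan2(*(B-C)[[1,0]])-np.pi/2)
D,E,F=[onz("side",S(*p),10) for p in[(555,235),(543,382),(714,394)]]
print(f(D),f(E),f(F),np.linalg.norm(D-E),np.linalg.norm(E-F),f((D+F)/2))
ps=[onz("top",T(*p),219) for p in[(78,150),(275,63),(288,75),(88,166)]]
for p in ps:print(f(p))
print(f(sum(ps)/4), np.linalg.norm(ps[0]-ps[1]))
# side bar: top ends in side image
E
```

```text
[553.1 120.2  10. ] [441.   75.9  10. ] [491.3 -40.6  10. ] 120.54883416923637 126.89029486434974
centre [522.2  39.8  10. ] 0.37631792293338806 0.407960316481057
[435.1  86.1  10. ] [485.7 -34.2  10. ] [597.1  11.   10. ] 130.51152258218528 120.1660555135751 [516.1  48.6  10. ]
[502.8  91.  219. ]
[547.2  -6.4 219. ]
[541.1 -12.8 219. ]
[494.7  85.9 219. ]
[521.5  39.4 219. ] 107.06912930517588
```

```bash
python3 - <<'E'
from h import *
import cv2
S=lambda p:np.round(((np.array(p)+.4)-[245,155])*5+[450,0])
y=.39;c,s=np.cos(y),np.sin(y)
for o in([522,40],[516,48.6],[519,44]):
  w=lambda x,yy,z:[o[0]+c*x-s*yy,o[1]+s*x+c*yy,z]
  print(o,"base",*[S(pix("side",w(a*60,b*65,10))) for a,b in((-1,1),(-1,-1),(1,-1),(1,1))],"bar",*[S(pix("side",w(a*7,b*55,219))) for a,b in((-1,1),(1,1),(-1,-1),(1,-1))],"uprt",S(pix("side",w(0,-50,150))))
p=manip.read_state()['tool_pos'];r=manip.read_state()['tool_rot'];Z=R.from_rotvec(r).as_matrix()[:,2];Y=R.from_rotvec(r).as_matrix()[:,1]
print(Y,Z)
for n in("side","top"):print(n,pix(n,p+8*Z),pix(n,p-13*Z+50*Y),pix(n,p-13*Z-50*Y))
im=cv2.imread("pics/side0.png")
cv2.imwrite("pics/g0.png",np.hstack([cv2.resize(im[25:75,235:300],None,fx=6,fy=6),cv2.resize(cv2.imread("pics/top0.png")[290:340,0:60],None,fx=6,fy=6)]))
E
```

```text
[522, 40] base [558. 247.] [544. 394.] [716. 406.] [719. 257.] bar [640.  70.] [661.  72.] [632. 203.] [655. 204.] uprt [639. 264.]
[516, 48.6] base [556. 236.] [542. 382.] [713. 393.] [716. 245.] bar [637.  59.] [658.  60.] [629. 190.] [652. 191.] uprt [636. 251.]
[519, 44] base [557. 241.] [543. 388.] [714. 400.] [717. 251.] bar [638.  65.] [660.  66.] [630. 196.] [653. 198.] uprt [638. 258.]
[ 0.24617801  0.96922405 -0.00105816] [-2.42269522e-04 -1.03022244e-03 -9.99999440e-01]
side [265.03040447  58.92653217] [272.55825024  49.75059245] [257.30766807  59.25657292]
top [  2.72091882 311.02474803] [-23.68908704 306.46570786] [ 16.30511152 318.23305735]
```

View pics/g0.png

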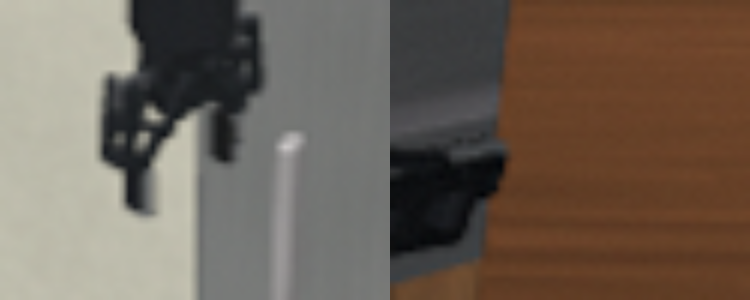

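Both views put the gripper where the state says it is. The stand is near (519,44) with yaw about 0.40. In the closing direction the two views differ by only about 2 mm. I'll move to hover above the bar.

Emit:
apply_moves([
  {"dx": 3,"dy": -4.9,"dz": 1,"rz": -4.4,"grip": 8.5},
  {"dx": 3,"dy": -4.9,"dz": 1,"rz": -4.4},
  {"dx": 3,"dy": -4.9,"dz": 1,"rz": -4.4},
  {"dx": 3,"dy": -4.9,"dz": 1,"rz": -4.4},
  {"dx": 3,"dy": -4.9,"dz": 0,"rz": -4.4},
  {"dx": 3,"dy": -4.9,"rz": -4.4},
  {"dx": 3,"dy": -4.9,"rz": -4.4},
  {"dx": 3,"dy": -4.9,"rz": -4.4},
])

```text
invalid input
```

Emit:
apply_moves([
  {"dx": 3,"dy": -4.9,"rz": -4.4},
  {"dx": 3,"dy": -4.9,"rz": -4.4},
  {"dx": 3,"dy": -4.9,"rz": -4.4},
  {"dx": 2.9,"dy": -4.7,"rz": -4.4},
  {},
  {},
])

```text
invalid input
```

```bash
python3 - <<'E'
from h import *
import cv2
s=manip.read_state();p=s['tool_pos'];M=R.from_rotvec(s['tool_rot']).as_matrix()
print(s['time_s'],p,M,s['contact_force'])
im=manip.read_camera("side")[:,:,::-1];t=manip.read_camera("top")[:,:,::-1]
a=cv2.resize(im[130:250,245:325],None,fx=5,fy=5,interpolation=cv2.INTER_CUBIC)
b=cv2.resize(t[135:215,220:300],None,fx=5,fy=5,interpolation=cv2.INTER_CUBIC)
c=np.zeros((600,800,3),np.uint8);c[:,:400]=a;c[:400,400:]=b
cv2.imwrite("pics/h1.png",c)
for k in(1,-1):
  q=p+5*M[:,2]*-1+k*48*M[:,1];print("tip",(pix("side",q)-[245,130]+.4)*5)
E
```

```text
0.1 [159.953723   629.65411146 238.75901331] [[-9.69224601e-01  2.46178013e-01 -2.42269522e-04]
 [ 2.46178131e-01  9.69224054e-01 -1.03022244e-03]
 [-1.88046647e-05 -1.05815839e-03 -9.99999440e-01]] [ 0.31473153  0.8207425  -0.07839298]
tip [ 138.13210247 -389.73957515]
tip [  65.22594527 -344.04565917]
```

View pics/h1.png

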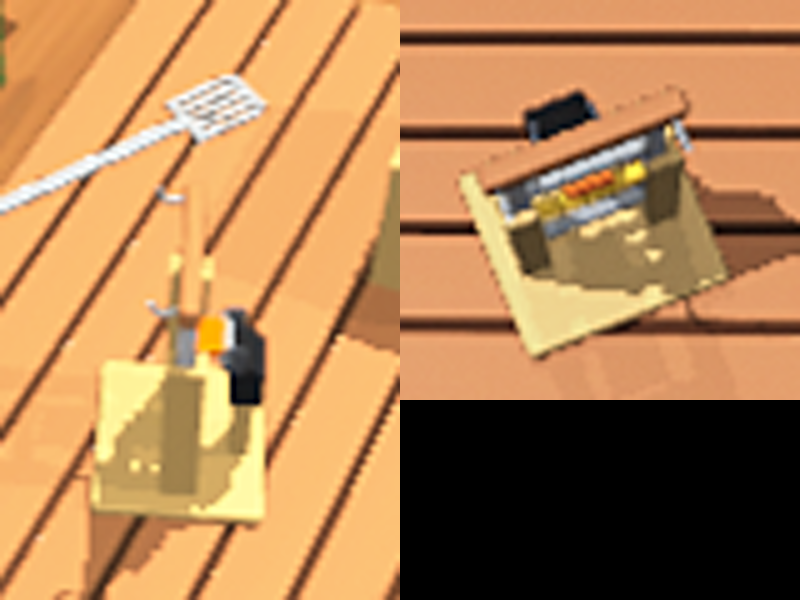

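The move was refused and the scene is unchanged, with the bar at side columns 281–286 as before. The rows probably need every field, so I'll resend them complete.

Emit:
apply_moves([
  {"dx": 3,"dy": -4.9,"dz": 1,"rx": 0,"ry": 0,"rz": -4.4,"grip": 8.5},
  {"dx": 3,"dy": -4.9,"dz": 1,"rx": 0,"ry": 0,"rz": -4.4,"grip": 8.5},
  {"dx": 3,"dy": -4.9,"dz": 1,"rx": 0,"ry": 0,"rz": -4.4,"grip": 8.5},
  {"dx": 3,"dy": -4.9,"dz": 1,"rx": 0,"ry": 0,"rz": -4.4,"grip": 8.5},
  {"dx": 3,"dy": -4.9,"dz": 0,"rx": 0,"ry": 0,"rz": -4.4,"grip": 8.5},
  {"dx": 3,"dy": -4.9,"dz": 0,"rx": 0,"ry": 0,"rz": -4.4,"grip": 8.5},
  {"dx": 3,"dy": -4.9,"dz": 0,"rx": 0,"ry": 0,"rz": -4.4,"grip": 8.5},
  {"dx": 3,"dy": -4.9,"dz": 0,"rx": 0,"ry": 0,"rz": -4.4,"grip": 8.5},
], newtons=40)

```text
time_s: 1.2
tool_pos: [400.7, 236.3, 279.4]
tool_rot: [1.317, 2.852, 0.001]
contact_force: [1.1, 0.3, 0.7]
opening: 0.996
grip_force: 0.0
```

Emit:
apply_moves([
  {"dx": 3,"dy": -4.9,"dz": 0,"rx": 0,"ry": 0,"rz": -4.4,"grip": 8.5},
  {"dx": 3,"dy": -4.9,"dz": 0,"rx": 0,"ry": 0,"rz": -4.4,"grip": 8.5},
  {"dx": 3,"dy": -4.9,"dz": 0,"rx": 0,"ry": 0,"rz": -4.4,"grip": 8.5},
  {"dx": 2.9,"dy": -4.7,"dz": 0,"rx": 0,"ry": 0,"rz": -4.4,"grip": 8.5},
  {"dx": 0,"dy": 0,"dz": 0,"rx": 0,"ry": 0,"rz": 0,"grip": 8.5},
  {"dx": 0,"dy": 0,"dz": 0,"rx": 0,"ry": 0,"rz": 0,"grip": 8.5},
], newtons=40)

```text
time_s: 1.95
tool_pos: [518.6, 44.0, 279.1]
tool_rot: [-1.735, -2.618, 0.0]
contact_force: [-0.2, 0.7, 0.1]
opening: 0.996
grip_force: 0.0
```

```bash
python3 - <<'E'
from h import *
import cv2
s=manip.read_state();p=s['tool_pos'];M=R.from_rotvec(s['tool_rot']).as_matrix()
print(s['time_s'],p,M.round(3),s['contact_force'])
im=manip.read_camera("side")[:,:,::-1];t=manip.read_camera("top")[:,:,::-1]
a=cv2.resize(im[110:230,245:325],None,fx=5,fy=5,interpolation=cv2.INTER_CUBIC)
b=cv2.resize(t[135:215,220:300],None,fx=5,fy=5,interpolation=cv2.INTER_CUBIC)
c=np.zeros((600,800,3),np.uint8);c[:,:400]=a;c[:400,400:]=b
cv2.imwrite("pics/h2.png",c)
for k in(1,-1):
  q=p+5*M[:,2]*-1+k*48*M[:,1];print("tip",(pix("side",q)-[245,110]+.4)*5,(pix("top",q)-[220,135]+.4)*5+[400,0])
E
```

```text
1.95 [518.63690507  43.9630121  279.0641389 ] [[-0.389  0.921 -0.001]
 [ 0.921  0.389  0.   ]
 [ 0.    -0.001 -1.   ]] [-0.20857353  0.71494612  0.13302285]
tip [279.30595167 287.64816072] [528.79186974  16.48438587]
tip [120.20009712 279.95246531] [607.97033682 202.20614101]
```

View pics/h2.png

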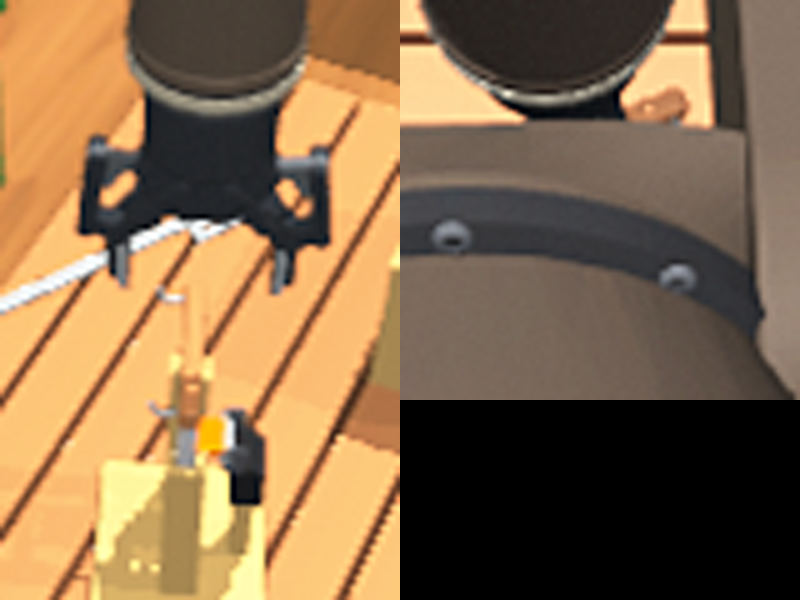

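The picture shows the fingers straddling the bar. The finger midpoint is at crop column 199.5, which projects onto the bar at about column 194 as predicted, so they are centred to about 1–2 mm. I'll descend and close.

Emit:
apply_moves([
  {"dx": 0,"dy": 0,"dz": -2,"rx": 0,"ry": 0,"rz": 0,"grip": 8.5},
  {"dx": 0,"dy": 0,"dz": -2,"rx": 0,"ry": 0,"rz": 0,"grip": 8.5},
  {"dx": 0,"dy": 0,"dz": -2,"rx": 0,"ry": 0,"rz": 0,"grip": 8.5},
  {"dx": 0,"dy": 0,"dz": -2,"rx": 0,"ry": 0,"rz": 0,"grip": 5},
  {"dx": 0,"dy": 0,"dz": 0,"rx": 0,"ry": 0,"rz": 0,"grip": 3.5},
  {"dx": 0,"dy": 0,"dz": 0,"rx": 0,"ry": 0,"rz": 0,"grip": 2.5},
  {"dx": 0,"dy": 0,"dz": 0,"rx": 0,"ry": 0,"rz": 0,"grip": 2.0},
], newtons=20)

```text
time_s: 2.92
tool_pos: [519.4, 44.3, 200.2]
tool_rot: [1.734, 2.618, 0.001]
contact_force: [-0.1, 0.3, -0.2]
opening: 0.232
grip_force: 0.0
```

```bash
python3 - <<'E'
from h import *
import cv2
s=manip.read_state();print(s['time_s'],s['tool_pos'],s['contact_force'],s['opening'])
im=manip.read_camera("side")[:,:,::-1]
cv2.imwrite("pics/h3.png",cv2.resize(im[125:225,235:335],None,fx=6,fy=6,interpolation=cv2.INTER_CUBIC))
E
```

```text
2.925 [519.40695859  44.27889168 200.18507215] [-0.14068657  0.28469528 -0.17752893] 0.2322749980525649
```

View pics/h3.png

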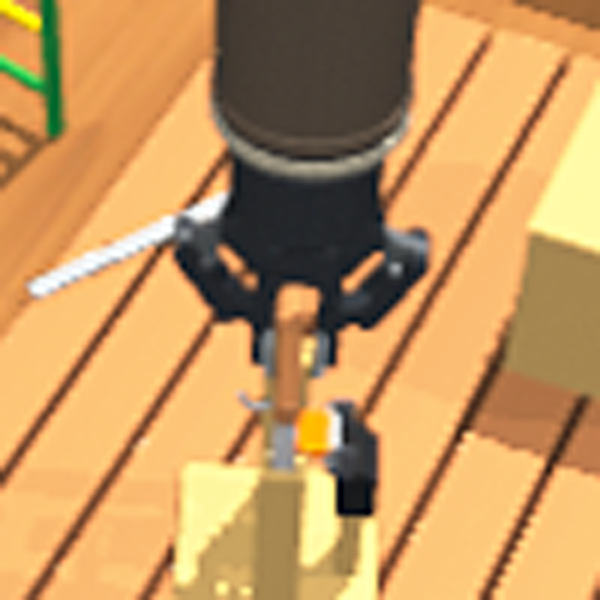

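The bar lies between the pads. Pads are at columns 262–325 and the bar at about 295, so it is centred with no contact force. Closing now.

Emit:
apply_moves([
  {"dx": 0,"dy": 0,"dz": 0,"rx": 0,"ry": 0,"rz": 0,"grip": 1.4},
  {"dx": 0,"dy": 0,"dz": 0,"rx": 0,"ry": 0,"rz": 0,"grip": 0.8},
  {"dx": 0,"dy": 0,"dz": 0,"rx": 0,"ry": 0,"rz": 0,"grip": 0.8},
  {"dx": 0,"dy": 0,"dz": 0,"rx": 0,"ry": 0,"rz": 0,"grip": 0.8},
], newtons=60)

```text
time_s: 3.48
tool_pos: [519.4, 44.0, 200.0]
tool_rot: [1.735, 2.618, 0.001]
contact_force: [-1.3, 0.6, 7.6]
opening: 0.155
grip_force: 58.5
```

Emit:
apply_moves([
  {"dx": 0,"dy": 0,"dz": 0.5,"rx": 0,"ry": 0,"rz": 0,"grip": 0.8},
  {"dx": 0,"dy": 0,"dz": 1,"rx": 0,"ry": 0,"rz": 0,"grip": 0.8},
  {"dx": 0,"dy": 0,"dz": 1,"rx": 0,"ry": 0,"rz": 0,"grip": 0.8},
  {"dx": 0,"dy": 0,"dz": 1,"rx": 0,"ry": 0,"rz": 0,"grip": 0.8},
], newtons=60)

```text
time_s: 3.98
tool_pos: [519.1, 44.0, 235.2]
tool_rot: [1.735, 2.619, 0.0]
contact_force: [0.3, -0.0, -3.9]
opening: 0.161
grip_force: 58.9
```

Emit:
apply_moves([
  {"dx": 0,"dy": 0,"dz": 1,"rx": 0,"ry": 0,"rz": 0,"grip": 0.8},
  {"dx": 0,"dy": 0,"dz": 1,"rx": 0,"ry": 0,"rz": 0,"grip": 0.8},
  {"dx": 0,"dy": 0,"dz": 1,"rx": 0,"ry": 0,"rz": 0,"grip": 0.8},
  {"dx": 0,"dy": 0,"dz": 1,"rx": 0,"ry": 0,"rz": 0,"grip": 0.8},
  {"dx": 0,"dy": 0,"dz": 0.5,"rx": 0,"ry": 0,"rz": 0,"grip": 0.8},
  {"dx": 0,"dy": 0,"dz": 0,"rx": 0,"ry": 0,"rz": 0,"grip": 0.8},
  {"dx": 0,"dy": 0,"dz": 0,"rx": 0,"ry": 0,"rz": 0,"grip": 0.8},
  {"dx": 0,"dy": 0,"dz": 0,"rx": 0,"ry": 0,"rz": 0,"grip": 0.8},
], newtons=60)

```text
time_s: 4.97
tool_pos: [518.9, 44.0, 279.0]
tool_rot: [-1.735, -2.619, 0.001]
contact_force: [-0.7, -0.1, -4.7]
opening: 0.157
grip_force: 58.9
```

```bash
python3 - <<'E'
from h import *
import cv2
s=manip.read_state();print(s['time_s'],s['tool_pos'],s['contact_force'],s['opening'])
im=manip.read_camera("side")[:,:,::-1]
cv2.imwrite("pics/h4.png",cv2.resize(im[125:225,235:335],None,fx=6,fy=6,interpolation=cv2.INTER_CUBIC))
E
```

```text
4.975 [518.88186757  43.99107374 278.96461954] [-0.74965401 -0.08618891 -4.7458193 ] 0.15669735175453572
```

View pics/h4.png

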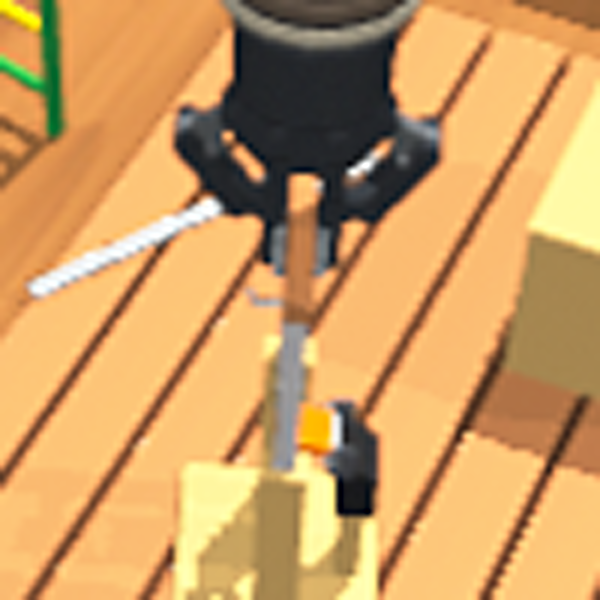

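The ladder is up 79 mm. The orange pawl is level again at crop (315,428), the same place as before the lift. The weight reads about 4.5 N. I'll lower to just above the highest possible seat, then creep in 2 mm steps.

Emit:
apply_moves([
  {"dx": 0,"dy": 0,"dz": -0.5,"rx": 0,"ry": 0,"rz": 0,"grip": 0.8},
  {"dx": 0,"dy": 0,"dz": -0.6,"rx": 0,"ry": 0,"rz": 0,"grip": 0.8},
  {"dx": 0,"dy": 0,"dz": -0.6,"rx": 0,"ry": 0,"rz": 0,"grip": 0.8},
  {"dx": 0,"dy": 0,"dz": -0.5,"rx": 0,"ry": 0,"rz": 0,"grip": 0.8},
  {"dx": 0,"dy": 0,"dz": -0.2,"rx": 0,"ry": 0,"rz": 0,"grip": 0.8},
  {"dx": 0,"dy": 0,"dz": 0,"rx": 0,"ry": 0,"rz": 0,"grip": 0.8},
  {"dx": 0,"dy": 0,"dz": 0,"rx": 0,"ry": 0,"rz": 0,"grip": 0.8},
])

```text
time_s: 5.9
tool_pos: [519.2, 44.0, 255.5]
tool_rot: [1.735, 2.619, 0.0]
contact_force: [-0.3, -0.5, -3.3]
opening: 0.155
grip_force: 58.9
```

Emit:
apply_moves([
  {"dx": 0,"dy": 0,"dz": -0.1,"rx": 0,"ry": 0,"rz": 0,"grip": 0.8},
  {"dx": 0,"dy": 0,"dz": -0.1,"rx": 0,"ry": 0,"rz": 0,"grip": 0.8},
  {"dx": 0,"dy": 0,"dz": 0,"rx": 0,"ry": 0,"rz": 0,"grip": 0.8},
])

```text
time_s: 6.28
tool_pos: [519.0, 44.0, 253.2]
tool_rot: [-1.735, -2.619, 0.0]
contact_force: [0.3, 0.2, -4.0]
opening: 0.16
grip_force: 58.9
```

Emit:
apply_moves([
  {"dx": 0,"dy": 0,"dz": -0.1,"rx": 0,"ry": 0,"rz": 0,"grip": 0.8},
  {"dx": 0,"dy": 0,"dz": -0.1,"rx": 0,"ry": 0,"rz": 0,"grip": 0.8},
  {"dx": 0,"dy": 0,"dz": 0,"rx": 0,"ry": 0,"rz": 0,"grip": 0.8},
])

```text
time_s: 6.65
tool_pos: [519.0, 44.0, 251.2]
tool_rot: [-1.735, -2.619, 0.0]
contact_force: [0.4, 0.7, -5.3]
opening: 0.155
grip_force: 58.9
```

Emit:
apply_moves([
  {"dx": 0,"dy": 0,"dz": -0.1,"rx": 0,"ry": 0,"rz": 0,"grip": 0.8},
  {"dx": 0,"dy": 0,"dz": -0.1,"rx": 0,"ry": 0,"rz": 0,"grip": 0.8},
  {"dx": 0,"dy": 0,"dz": 0,"rx": 0,"ry": 0,"rz": 0,"grip": 0.8},
])

```text
time_s: 7.02
tool_pos: [519.0, 44.0, 249.2]
tool_rot: [-1.735, -2.619, 0.0]
contact_force: [-0.5, -0.1, -3.5]
opening: 0.158
grip_force: 58.9
```

Emit:
apply_moves([
  {"dx": 0,"dy": 0,"dz": -0.1,"rx": 0,"ry": 0,"rz": 0,"grip": 0.8},
  {"dx": 0,"dy": 0,"dz": -0.1,"rx": 0,"ry": 0,"rz": 0,"grip": 0.8},
  {"dx": 0,"dy": 0,"dz": 0,"rx": 0,"ry": 0,"rz": 0,"grip": 0.8},
])

```text
time_s: 7.4
tool_pos: [519.0, 44.0, 247.2]
tool_rot: [-1.735, -2.619, 0.0]
contact_force: [-0.9, -0.2, -4.6]
opening: 0.156
grip_force: 58.9
```

Emit:
apply_moves([
  {"dx": 0,"dy": 0,"dz": -0.1,"rx": 0,"ry": 0,"rz": 0,"grip": 0.8},
  {"dx": 0,"dy": 0,"dz": -0.1,"rx": 0,"ry": 0,"rz": 0,"grip": 0.8},
  {"dx": 0,"dy": 0,"dz": 0,"rx": 0,"ry": 0,"rz": 0,"grip": 0.8},
])

```text
time_s: 7.78
tool_pos: [519.0, 44.0, 245.2]
tool_rot: [-1.735, -2.619, 0.0]
contact_force: [-0.6, 0.4, -4.0]
opening: 0.159
grip_force: 58.9
```

Emit:
apply_moves([
  {"dx": 0,"dy": 0,"dz": -0.1,"rx": 0,"ry": 0,"rz": 0,"grip": 0.8},
  {"dx": 0,"dy": 0,"dz": -0.1,"rx": 0,"ry": 0,"rz": 0,"grip": 0.8},
  {"dx": 0,"dy": 0,"dz": 0,"rx": 0,"ry": 0,"rz": 0,"grip": 0.8},
])

```text
time_s: 8.15
tool_pos: [519.0, 44.0, 243.2]
tool_rot: [-1.735, -2.619, 0.0]
contact_force: [-0.6, 0.1, -3.9]
opening: 0.157
grip_force: 58.9
```

Emit:
apply_moves([
  {"dx": 0,"dy": 0,"dz": -0.1,"rx": 0,"ry": 0,"rz": 0,"grip": 0.8},
  {"dx": 0,"dy": 0,"dz": -0.1,"rx": 0,"ry": 0,"rz": 0,"grip": 0.8},
  {"dx": 0,"dy": 0,"dz": 0,"rx": 0,"ry": 0,"rz": 0,"grip": 0.8},
])

```text
time_s: 8.52
tool_pos: [519.0, 44.0, 241.2]
tool_rot: [-1.735, -2.619, 0.0]
contact_force: [0.1, 0.3, -4.1]
opening: 0.158
grip_force: 58.9
```

Emit:
apply_moves([
  {"dx": 0,"dy": 0,"dz": -0.1,"rx": 0,"ry": 0,"rz": 0,"grip": 0.8},
  {"dx": 0,"dy": 0,"dz": -0.1,"rx": 0,"ry": 0,"rz": 0,"grip": 0.8},
  {"dx": 0,"dy": 0,"dz": 0,"rx": 0,"ry": 0,"rz": 0,"grip": 0.8},
])

```text
time_s: 8.9
tool_pos: [519.0, 44.0, 239.2]
tool_rot: [-1.735, -2.619, 0.0]
contact_force: [0.2, -0.1, -4.1]
opening: 0.152
grip_force: 58.9
```

Emit:
apply_moves([
  {"dx": 0,"dy": 0,"dz": -0.1,"rx": 0,"ry": 0,"rz": 0,"grip": 0.8},
  {"dx": 0,"dy": 0,"dz": -0.1,"rx": 0,"ry": 0,"rz": 0,"grip": 0.8},
  {"dx": 0,"dy": 0,"dz": 0,"rx": 0,"ry": 0,"rz": 0,"grip": 0.8},
])

```text
time_s: 9.28
tool_pos: [519.0, 44.0, 237.2]
tool_rot: [-1.735, -2.619, 0.0]
contact_force: [0.0, 0.4, -3.7]
opening: 0.159
grip_force: 58.9
```

Emit:
apply_moves([
  {"dx": 0,"dy": 0,"dz": -0.1,"rx": 0,"ry": 0,"rz": 0,"grip": 0.8},
  {"dx": 0,"dy": 0,"dz": -0.1,"rx": 0,"ry": 0,"rz": 0,"grip": 0.8},
  {"dx": 0,"dy": 0,"dz": 0,"rx": 0,"ry": 0,"rz": 0,"grip": 0.8},
])

```text
time_s: 9.65
tool_pos: [519.0, 44.0, 235.2]
tool_rot: [-1.735, -2.619, 0.0]
contact_force: [-0.2, -1.0, -3.8]
opening: 0.151
grip_force: 58.9
```

Emit:
apply_moves([
  {"dx": 0,"dy": 0,"dz": -0.1,"rx": 0,"ry": 0,"rz": 0,"grip": 0.8},
  {"dx": 0,"dy": 0,"dz": -0.1,"rx": 0,"ry": 0,"rz": 0,"grip": 0.8},
  {"dx": 0,"dy": 0,"dz": 0,"rx": 0,"ry": 0,"rz": 0,"grip": 0.8},
])

```text
time_s: 10.02
tool_pos: [519.1, 44.0, 233.3]
tool_rot: [1.735, 2.619, -0.0]
contact_force: [-0.6, -0.8, -1.9]
opening: 0.158
grip_force: 59.1
```

Emit:
apply_moves([
  {"dx": 0,"dy": 0,"dz": -0.05,"rx": 0,"ry": 0,"rz": 0,"grip": 0.8},
  {"dx": 0,"dy": 0,"dz": 0,"rx": 0,"ry": 0,"rz": 0,"grip": 0.8},
])

```text
time_s: 10.28
tool_pos: [519.1, 44.0, 232.9]
tool_rot: [1.735, 2.619, 0.0]
contact_force: [0.1, 0.3, -0.0]
opening: 0.156
grip_force: 59.4
```

The rung is seated: the load has come off the gripper as the ladder stops. Now I'll press in small steps.

Emit:
apply_moves([
  {"dx": 0,"dy": 0,"dz": -0.05,"rx": 0,"ry": 0,"rz": 0,"grip": 0.8},
  {"dx": 0,"dy": 0,"dz": -0.05,"rx": 0,"ry": 0,"rz": 0,"grip": 0.8},
  {"dx": 0,"dy": 0,"dz": 0,"rx": 0,"ry": 0,"rz": 0,"grip": 0.8},
])

```text
time_s: 10.65
tool_pos: [519.2, 44.0, 232.0]
tool_rot: [1.735, 2.619, 0.0]
contact_force: [-0.9, -0.6, 4.9]
opening: 0.153
grip_force: 60.1
```

Emit:
apply_moves([
  {"dx": 0,"dy": 0,"dz": -0.07,"rx": 0,"ry": 0,"rz": 0,"grip": 0.8},
  {"dx": 0,"dy": 0,"dz": 0,"rx": 0,"ry": 0,"rz": 0,"grip": 0.8},
  {"dx": 0,"dy": 0,"dz": 0,"rx": 0,"ry": 0,"rz": 0,"grip": 0.8},
  {"dx": 0,"dy": 0,"dz": 0,"rx": 0,"ry": 0,"rz": 0,"grip": 0.8},
  {"dx": 0,"dy": 0,"dz": 0,"rx": 0,"ry": 0,"rz": 0,"grip": 0.8},
  {"dx": 0,"dy": 0,"dz": 0,"rx": 0,"ry": 0,"rz": 0,"grip": 0.8},
])

```text
time_s: 11.4
tool_pos: [519.3, 44.0, 231.5]
tool_rot: [1.735, 2.618, 0.001]
contact_force: [-1.0, 0.9, 8.2]
opening: 0.157
grip_force: 60.4
```

Emit:
apply_moves([
  {"dx": 0,"dy": 0,"dz": -0.02,"rx": 0,"ry": 0,"rz": 0,"grip": 0.8},
  {"dx": 0,"dy": 0,"dz": 0,"rx": 0,"ry": 0,"rz": 0,"grip": 0.8},
  {"dx": 0,"dy": 0,"dz": 0,"rx": 0,"ry": 0,"rz": 0,"grip": 0.8},
  {"dx": 0,"dy": 0,"dz": 0,"rx": 0,"ry": 0,"rz": 0,"grip": 0.8},
  {"dx": 0,"dy": 0,"dz": 0,"rx": 0,"ry": 0,"rz": 0,"grip": 0.8},
])

```text
time_s: 12.02
tool_pos: [519.3, 44.0, 231.3]
tool_rot: [1.735, 2.618, 0.001]
contact_force: [-1.8, 1.3, 9.1]
opening: 0.156
grip_force: 60.5
```

Emit:
apply_moves([
  {"dx": 0,"dy": 0,"dz": 0.05,"rx": 0,"ry": 0,"rz": 0,"grip": 0.8},
  {"dx": 0,"dy": 0,"dz": 0.06,"rx": 0,"ry": 0,"rz": 0,"grip": 0.8},
  {"dx": 0,"dy": 0,"dz": 0.06,"rx": 0,"ry": 0,"rz": 0,"grip": 0.8},
  {"dx": 0,"dy": 0,"dz": 0,"rx": 0,"ry": 0,"rz": 0,"grip": 0.8},
  {"dx": 0,"dy": 0,"dz": 0,"rx": 0,"ry": 0,"rz": 0,"grip": 0.8},
], newtons=60)

```text
time_s: 12.65
tool_pos: [519.0, 44.0, 232.5]
tool_rot: [-1.735, -2.619, 0.0]
contact_force: [0.6, 0.3, 2.3]
opening: 0.151
grip_force: 59.7
```

The press was held at about 9 N and is now relieved to 2 N. I'll open gently and back off upwards.

Emit:
apply_moves([
  {"dx": 0,"dy": 0,"dz": 0,"rx": 0,"ry": 0,"rz": 0,"grip": 1.4},
  {"dx": 0,"dy": 0,"dz": 0,"rx": 0,"ry": 0,"rz": 0,"grip": 1.8},
  {"dx": 0,"dy": 0,"dz": 0,"rx": 0,"ry": 0,"rz": 0,"grip": 2.4},
  {"dx": 0,"dy": 0,"dz": 0,"rx": 0,"ry": 0,"rz": 0,"grip": 3},
  {"dx": 0,"dy": 0,"dz": 0,"rx": 0,"ry": 0,"rz": 0,"grip": 4},
  {"dx": 0,"dy": 0,"dz": 0,"rx": 0,"ry": 0,"rz": 0,"grip": 5},
  {"dx": 0,"dy": 0,"dz": 0,"rx": 0,"ry": 0,"rz": 0,"grip": 5},
  {"dx": 0,"dy": 0,"dz": 0,"rx": 0,"ry": 0,"rz": 0,"grip": 5},
], newtons=20)

```text
time_s: 13.65
tool_pos: [519.0, 44.0, 232.6]
tool_rot: [1.735, 2.619, 0.0]
contact_force: [0.4, 0.4, -0.4]
opening: 0.583
grip_force: 0.0
```

Emit:
apply_moves([
  {"dx": 0,"dy": 0,"dz": 1,"rx": 0,"ry": 0,"rz": 0,"grip": 5},
  {"dx": 0,"dy": 0,"dz": 2,"rx": 0,"ry": 0,"rz": 0,"grip": 5},
  {"dx": 0,"dy": 0,"dz": 3,"rx": 0,"ry": 0,"rz": 0,"grip": 5},
  {"dx": 0,"dy": 0,"dz": 3,"rx": 0,"ry": 0,"rz": 0,"grip": 5},
  {"dx": 0,"dy": 0,"dz": 0,"rx": 0,"ry": 0,"rz": 0,"grip": 5},
  {"dx": 0,"dy": 0,"dz": 0,"rx": 0,"ry": 0,"rz": 0,"grip": 5},
])

```text
time_s: 14.4
tool_pos: [518.8, 44.0, 322.6]
tool_rot: [1.735, 2.619, 0.0]
contact_force: [-0.9, 0.2, 0.1]
opening: 0.581
grip_force: 0.0
```

```bash
python3 - <<'E'
from h import *
import cv2
s=manip.read_state();print(s['time_s'],s['tool_pos'],s['contact_force'],s['opening'])
im=manip.read_camera("side")[:,:,::-1]
cv2.imwrite("pics/h5.png",cv2.resize(im[125:225,235:335],None,fx=6,fy=6,interpolation=cv2.INTER_CUBIC))
E
```

```text
14.4 [518.83409166  43.98426193 322.59826071] [-0.92927586  0.15498536  0.1112058 ] 0.5812231026152798
```

View pics/h5.png

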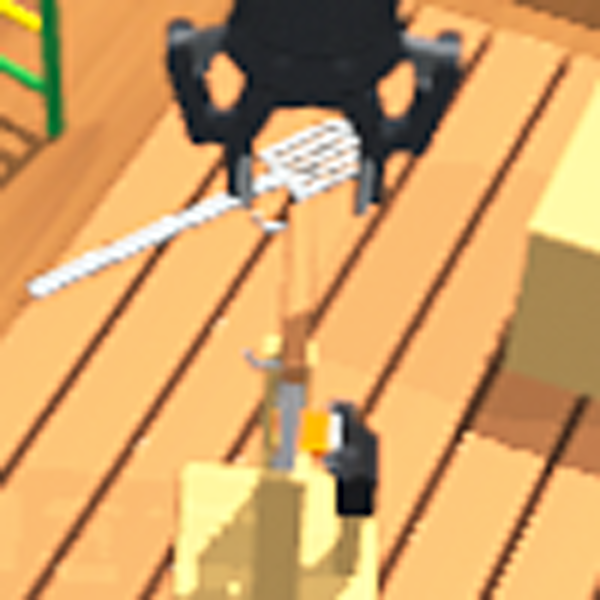

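The ladder stands raised on the catch, with the near end of the bar at crop (293,380), about midway between its start and fully lifted positions. The catch is level at (317,432) and the gripper is clear.

```bash
python3 -c "
from plant import manip
print(manip.close_job())"
```

```text
the job is handed in; nothing more can be done
None
```

The ladder is up one rung, about 33 mm, and rests on the catch; I leaned on it with about 9 N before letting go, the gripper is clear, and I handed the job in at about 14.5 s (no verdict was returned).

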